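# Drop the used mixing balls into the sealed discard box

### The job

Pick up the steel scoop by its upright grip and pour all six used mixing balls into the hopper of the discard box, then stand the empty scoop flat inside the shallow rinse tray and let go of it. After that, push the box's slanting sprung plunger fully in and keep it in until all the balls have dropped through the trapdoor into the bin below, then let the plunger come all the way back out. Leave the bottle, the jar and the tube rack where they stand.

Things in the scene. Friction and masses are not known exactly. Their poses are not given: they have to be found in the camera images.
- discard_box: Discard box fixed to the bench: white body 160 mm wide (y), x -68 to +102 mm; clear bin walls below, open hopper on top. Origin on the bench, mid-width; x runs from the plunger side to the back, z up. Hopper 150 mm wide inside; its side and back walls stand up to z 180 mm; its steel back slope runs from x +30, z 90 up to x +100, z 175 mm. Front slope: see lip_centre.
- trap_centre (a point): Middle of the top of the closed steel trapdoor, the flat floor of the hopper (70 mm in x, 150 mm in y, 90 mm above the bench); axes as the discard box. The trapdoor is linked to the plunger: its far (+x) edge swings down 63 deg into the bin when the plunger is fully in; half-way in the balls may stick. The bin below is 84 mm deep.
- lip_centre (a point): Middle of the hopper's front lip edge, at box x -124, z 178 mm. From it the hopper's steel front slope falls inward at 46 deg to the trapdoor at box x -40, z 90 mm; the slope overhangs the plunger. Raised side edges along it reach z 202 mm.
- plunger (a joint): Travel of the plunger in m: 0 out (sprung, at rest), 0.030 fully in. It takes about 8 N to start and 15 N fully in, and springs back when let go.
- plunger_cap (a point): Middle of the outer face of the plunger's black cap (disc, 42 mm across); moves with the plunger. Axes as the box. When out: box x -118, y 0, z 60 mm. The stroke runs along box direction (0.469, 0, -0.883), inward and down, 28 deg from vertical, square to the cap. The hopper lip hangs 118 mm above it and 6 mm further out, so the tool must slant in from the front.
- scoop: Steel pouring scoop, 200 g, loose. Origin under the middle of its flat pan, z up; outside 88 mm wide (y). Pan x -45 to +45 mm, walls 35 mm high, 3 mm floor; at -x a spout ramp rises outward at 30 deg. At +x, behind the pan, stands an upright grey grip.
- scoop_grip (a point): Point on the scoop's upright grip to take hold of, at scoop (+58, 0, +100) mm. The grip is a straight bar 26 mm (scoop x) by 22 mm (scoop y), from the scoop's underside to 120 mm above it.
- scoop_spout (a point): Middle of the outer edge of the scoop's spout, at scoop (-83, 0, +24) mm. Tipping the spout down by 45 deg empties the pan.
- ball1_center (a point): Centre of mixing ball 1 of 6: white ceramic ball, 24 mm across, 17 g, in the scoop's pan at the start.
- ball2_center (a point): Centre of mixing ball 2 of 6: white ceramic ball, 24 mm across, 17 g, in the scoop's pan at the start.
- ball3_center (a point): Centre of mixing ball 3 of 6: white ceramic ball, 24 mm across, 17 g, in the scoop's pan at the start.
- ball4_center (a point): Centre of mixing ball 4 of 6: white ceramic ball, 24 mm across, 17 g, in the scoop's pan at the start.
- ball5_center (a point): Centre of mixing ball 5 of 6: white ceramic ball, 24 mm across, 17 g, in the scoop's pan at the start.
- ball6_center (a point): Centre of mixing ball 6 of 6: white ceramic ball, 24 mm across, 17 g, in the scoop's pan at the start.
- rinse_tray: Shallow aluminium tray, fixed to the bench, 230 x 160 mm outside (long side along its x), walls 4 mm thick and 16 mm high. Origin under its middle.
- rinse_tray_in (a point): Centre of the rinse tray's inner floor (222 x 152 mm, 4 mm above the bench); axes as the tray.
- reagent_bottle: Brown bottle with a white cap, 66 mm across, 150 mm high, to be left alone. Origin under its middle.
- specimen_jar: White jar, 64 mm across, 80 mm high, to be left alone. Origin under its middle.
- tube_rack: White rack of glass tubes, 70 x 150 mm, 100 mm high with the tubes, to be left alone. Origin under its middle.
Not all that is in view belongs to the job. Leave any blue, orange or purple look-alike of the scoop alone.

How it is judged (in metres and radians):
On the way, in this order (a step that is already met when the one before it is completed fails the run):
1. all six balls lie in the hopper, on the trapdoor (x of ball1_center in the frame of trap_centre between -0.085 and 0.085 m and y of ball1_center in the frame of trap_centre between -0.08 and 0.08 m and z of ball1_center in the frame of trap_centre between 0 and 0.07 m and x of ball2_center in the frame of trap_centre between -0.085 and 0.085 m and y of ball2_center in the frame of trap_centre between -0.08 and 0.08 m and z of ball2_center in the frame of trap_centre between 0 and 0.07 m and x of ball3_center in the frame of trap_centre between -0.085 and 0.085 m and y of ball3_center in the frame of trap_centre between -0.08 and 0.08 m and z of ball3_center in the frame of trap_centre between 0 and 0.07 m and x of ball4_center in the frame of trap_centre between -0.085 and 0.085 m and y of ball4_center in the frame of trap_centre between -0.08 and 0.08 m and z of ball4_center in the frame of trap_centre between 0 and 0.07 m and x of ball5_center in the frame of trap_centre between -0.085 and 0.085 m and y of ball5_center in the frame of trap_centre between -0.08 and 0.08 m and z of ball5_center in the frame of trap_centre between 0 and 0.07 m and x of ball6_center in the frame of trap_centre between -0.085 and 0.085 m and y of ball6_center in the frame of trap_centre between -0.08 and 0.08 m and z of ball6_center in the frame of trap_centre between 0 and 0.07 m), for 0.2 s.
2. the empty scoop stands flat inside the rinse tray, let go (x of scoop in the frame of rinse_tray_in between -0.08 and 0.08 m and y of scoop in the frame of rinse_tray_in between -0.06 and 0.06 m and z of scoop in the frame of rinse_tray_in between -0.004 and 0.006 m and angle between scoop's own z axis and vertical below 0.08 rad and contact force between the fingers and scoop below 0.1 N and linear speed of scoop below 0.03 m/s), for 0.2 s.
3. the plunger is pushed fully in (at least 27 of 30 mm) (value of joint plunger above 0.027 m), for 0.1 s.
At the end, for the whole second after the job is handed in: All six balls are in the bin under the trapdoor, the plunger is back out (within 3 mm), and the scoop stands flat on the floor of the rinse tray (upright within 0.08 rad), released and at rest (all of step 2 and x of ball1_center in the frame of trap_centre between -0.065 and 0.11 m and y of ball1_center in the frame of trap_centre between -0.08 and 0.08 m and z of ball1_center in the frame of trap_centre between -0.095 and -0.012 m and x of ball2_center in the frame of trap_centre between -0.065 and 0.11 m and y of ball2_center in the frame of trap_centre between -0.08 and 0.08 m and z of ball2_center in the frame of trap_centre between -0.095 and -0.012 m and x of ball3_center in the frame of trap_centre between -0.065 and 0.11 m and y of ball3_center in the frame of trap_centre between -0.08 and 0.08 m and z of ball3_center in the frame of trap_centre between -0.095 and -0.012 m and x of ball4_center in the frame of trap_centre between -0.065 and 0.11 m and y of ball4_center in the frame of trap_centre between -0.08 and 0.08 m and z of ball4_center in the frame of trap_centre between -0.095 and -0.012 m and x of ball5_center in the frame of trap_centre between -0.065 and 0.11 m and y of ball5_center in the frame of trap_centre between -0.08 and 0.08 m and z of ball5_center in the frame of trap_centre between -0.095 and -0.012 m and x of ball6_center in the frame of trap_centre between -0.065 and 0.11 m and y of ball6_center in the frame of trap_centre between -0.08 and 0.08 m and z of ball6_center in the frame of trap_centre between -0.095 and -0.012 m and value of joint plunger below 0.003 m); the robot touches nothing.
It fails at once if the brown bottle is moved more than 30 mm or tipped over (distance of reagent_bottle from where it was at the start of the episode above 0.03 m or angle between reagent_bottle's own z axis and vertical above 0.4 rad).
It fails at once if the jar is moved more than 30 mm or tipped over (distance of specimen_jar from where it was at the start of the episode above 0.03 m or angle between specimen_jar's own z axis and vertical above 0.4 rad).
It fails at once if the tube rack is moved more than 30 mm or tipped over (distance of tube_rack from where it was at the start of the episode above 0.03 m or angle between tube_rack's own z axis and vertical above 0.4 rad).
It also fails if it takes over 72 s, if anything falls off the work surface, if the arm or the gripper's body presses on something with over 40 N, if the wrist force passes 120 N, or if a joint passes its speed limit or range.

### The arm

A 6-joint arm with a two-finger parallel gripper is mounted at the origin on the work surface. World frame = base frame: x ahead of the robot, y to its left, z up, the work surface at z = 0. Lengths are in mm, angles in rad, forces in N, time in s.
With the tool pointing down it reaches from about 350 to 875 mm from the base axis. Payload 4.2 kg.
Tool frame: the origin (TCP) lies at the very end of the fingers, on their centre line; the grasp point (between the pads) lies arm.grip_point_offset behind it (arm.grip_point_offset is the distance from the TCP to the grasp point, in mm); z points along the fingers, y is the line along which they close (so a half turn about z gives the same grasp; the last joint's range is limited). The gripper opens to 85 mm and grips with 20 to 120 N. Pads are 22 mm wide; open, the fingers measure 114 mm over their backs; the gripper's body (76 mm by 85 mm) begins 54 mm behind the grasp point. The pads swing forward as they close: fully open they stand 13 mm farther back than shut.
Start: joints at [-1.075, 0.385, 0.008, 0, -1.194, -0.259], TCP at [146.638, -607.533, 231.312] pointing down, gripper open.
Joint ranges: [-3.14, 3.14], [-1.21, 2.06], [-1.07, 1.41], [-3.16, 2.05], [-2.99, -0.16], [-3.1, 3.1]. Speed limits (rad/s): [2.79, 2.79, 3.14, 3.14, 3.14, 3.14].

### API

Orientations are given as a unit quaternion [x, y, z, w].
In Python, from bench import arm, cams, ticket gives the robot as it stands.
- The arm moves only by the tool servo_tool, never from a script. Its argument "commands" is a list that holds one entry, the list of rows, each a list of 7 numbers: the closure in counts, from 0 (fully open) to 255 (shut), then the shift along the tool's x, y, z in m, then the turn, a rotation vector about the tool's x, y, z in degrees. In form: [[[grip, x, y, z, ax, ay, az], ...]]. A call has 1 to 10 rows; each row shifts and turns the commanded pose from where the row before left it, along the tool's axes as they then stand; what a row does not reach is not made up. A row lasts 1/12 s, in which the tool goes at most 41.7 mm and 7.16 degrees, less where a joint would pass 70% of its speed; a pose out of reach is approached as far as the arm can. A call with a gripper value outside its range is refused whole. The fingers move at their own pace and stop on an object; the grip force is fixed at half the most. Time passes only in rows, so rows that do not move let the fingers close. It gives the time, the measured TCP pose, the force, the opening and the grip force at its end, in the units of the state.
- arm.read_state(): the state, without advancing time (a new reading comes with each control period).
- cams.get_image(name): name is "side" or "top" or "wrist"; returns a dict with "frame" (480x640x3 uint8, blue, green, red), "K" (3x3 intrinsics, pixels), "T" (4x4, takes a point from camera to world coordinates). Camera axes: x right, y up, looking along -z (the intrinsics and any distortion apply to the point x, -y, -z); pixel columns grow to the right and rows downward; lengths in mm; the calibration is good to about 2 mm. A picture is of the moment at which its call begins. There is no depth.
- ticket.job_done(): hands the job in; it is judged then, once.
The state is a dict: "clock": time; "joints": joint angles; "joint_vel": joint speeds; "joint_efforts": joint torques, N m; "position": TCP position; "ee_rot": TCP orientation; "contact_force": force on the tool from outside, world axes, zero at the start; "wrist_torque": the same for the moment, N m; "gripper_width": finger opening in mm; "grasp_force": force on a finger pad.
Only numpy, scipy, OpenCV 4.12 (cv2) and the standard library are available. Lean on these libraries where they do the work, as an engineer would, in place of code of your own. Each camera call takes 0.05 s, during which the arm holds its last target. There are 200 camera calls.

## Working session

There is one attempt and no reset: what is moved stays moved. The work goes in short steps, Python scripts to look and compute and a tool call to move; the robot and the scene stay as the last step left them, time stands still between calls to the robot, and variables do not carry over. Pictures are saved under pics/ and viewed, at most 10 in all, crops included, and the job is handed in when it is done.

Besides the shell and the picture viewer there is one more tool, called after "Request:" as name(argument=value, ...) on one line, values as JSON. servo_tool: Moves the arm, as the interface text tells. Its arguments: {"type":"object","properties":{"commands":{"type":"array","items":{"type":"array","items":{"type":"array","items":{"type":"number"}}}}},"required":["commands"]}

```bash
mkdir -p pics; ls; python3 - <<'E'
from bench import arm,cams
import cv2,numpy as np
print(arm.read_state(), arm.grip_point_offset)
for n in("top","side"):
    d=cams.get_image(n); cv2.imwrite(f"pics/{n}0.png",d["frame"]); print(n,d["K"].round(1).tolist(),d["T"].round(4).tolist(),[k for k in d])
E
```

```text
pics
{'clock': 0.0, 'joints': array([-1.07541621e+00,  3.85537893e-01,  6.63908726e-03, -5.27326373e-04,
       -1.19397246e+00, -2.58636480e-01]), 'joint_vel': array([ 1.64127566e-03, -6.67776609e-05,  1.06912844e-03, -1.99680989e-04,
        2.73474751e-04, -1.37993137e-03]), 'joint_efforts': array([ 2.18521727e-04, -3.92289770e+01,  1.88395536e+01,  4.18607354e+00,
       -4.61105257e-03,  1.15944528e-05]), 'position': array([ 146.50202406, -606.99477541,  230.23382011]), 'ee_rot': array([-1.17998913e-01,  9.93013152e-01,  1.05482785e-03, -1.54082816e-04]), 'contact_force': array([ 0.93817039,  0.1697129 , -0.17224109]), 'wrist_torque': array([ 0.03657891, -0.04399583,  0.05411641]), 'grasp_force': 0.0, 'gripper_width': 85.23890033770134} 18.700000000000003
top [[478.3, 0.0, 321.4], [0.0, 478.3, 237.4], [0.0, 0.0, 1.0]] [[0.0202, 0.9936, -0.1109, 408.8225], [-0.9998, 0.0201, -0.0019, -48.9313], [0.0003, 0.1109, 0.9938, 1215.7735], [0.0, 0.0, 0.0, 1.0]] ['frame', 'K', 'T']
side [[508.7, 0.0, 324.0], [0.0, 508.7, 234.2], [0.0, 0.0, 1.0]] [[0.9132, 0.2233, -0.3407, 173.9412], [-0.4074, 0.5089, -0.7584, -870.1311], [0.004, 0.8314, 0.5557, 711.0014], [0.0, 0.0, 0.0, 1.0]] ['frame', 'K', 'T']
```

View pics/top0.png

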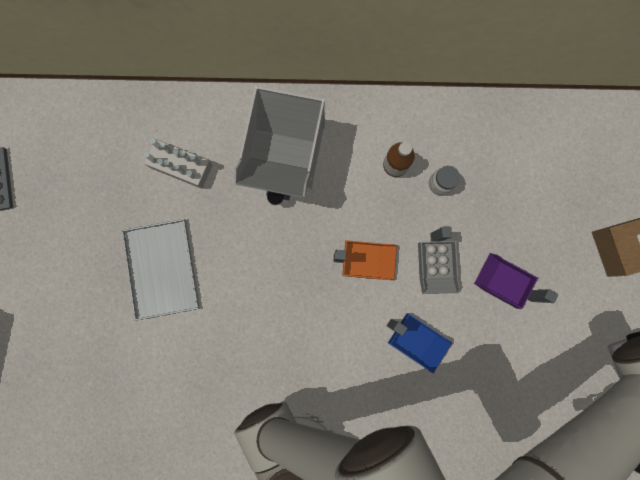

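View pics/side0.png

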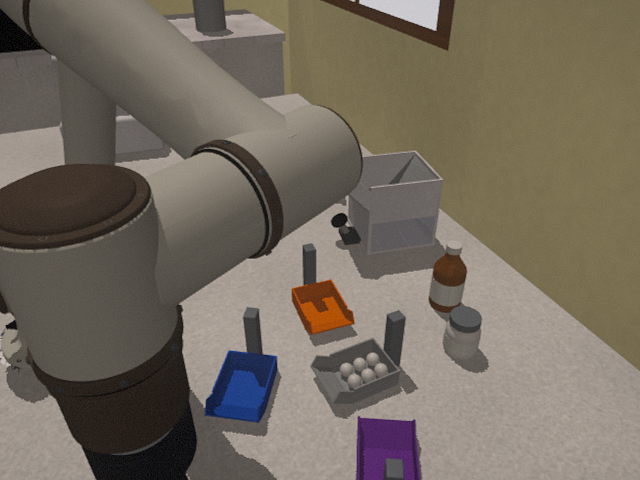

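In the top view the scoop candidates are grey with six white balls (440,263), orange (370,260), blue (420,342) and purple (507,281). The grey one is bare steel and holds the balls, so it is the scoop meant, with its grip at (441,234). The box hopper is at (283,145), its cap at (275,197), the tray at (163,270), the bottle at (400,157), the jar at (446,180) and the rack at (178,162). The side view agrees: steel scoop at (357,370), box at (395,205). One enlarged crop will confirm the choice and give me the corners.

```bash
python3 - <<'E'
import cv2,numpy as np
im=cv2.imread("pics/top0.png")
a=cv2.resize(im[80:210,225:335],None,fx=4,fy=4,interpolation=cv2.INTER_CUBIC)
b=cv2.resize(im[220:300,410:470],None,fx=5,fy=5,interpolation=cv2.INTER_CUBIC)
out=np.zeros((600,800,3),np.uint8); out[:520,:440]=a; out[:400,450:750]=b
for k in range(0,110,10): cv2.putText(out,str(225+k),(4*k,535),0,.35,(255,255,255))
for k in range(0,130,10): cv2.putText(out,str(80+k),(0,4*k+4),0,.3,(0,255,255))
for k in range(0,60,10): cv2.putText(out,str(410+k),(450+5*k,415),0,.35,(255,255,255))
for k in range(0,80,10): cv2.putText(out,str(220+k),(752,5*k+4),0,.35,(0,255,255))
cv2.imwrite("pics/crop0.png",out)
E
cat > h.py <<'E'
import numpy as np
K=np.array([[478.3,0,321.4],[0,478.3,237.4],[0,0,1]])
def ray(cam,px):
    K,T=cam; d=np.linalg.inv(K)@[px[0],px[1],1]; d=d*[1,-1,-1]
    return T[:3,3],T[:3,:3]@d
def onz(cam,px,z):
    o,d=ray(cam,px); return o+d*(z-o[2])/d[2]
def proj(cam,p):
    K,T=cam; q=T[:3,:3].T@(np.asarray(p,float)-T[:3,3]); q=K@(q*[1,-1,-1]); return q[:2]/q[2]
E
```

```text
(no output)
```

View pics/crop0.png

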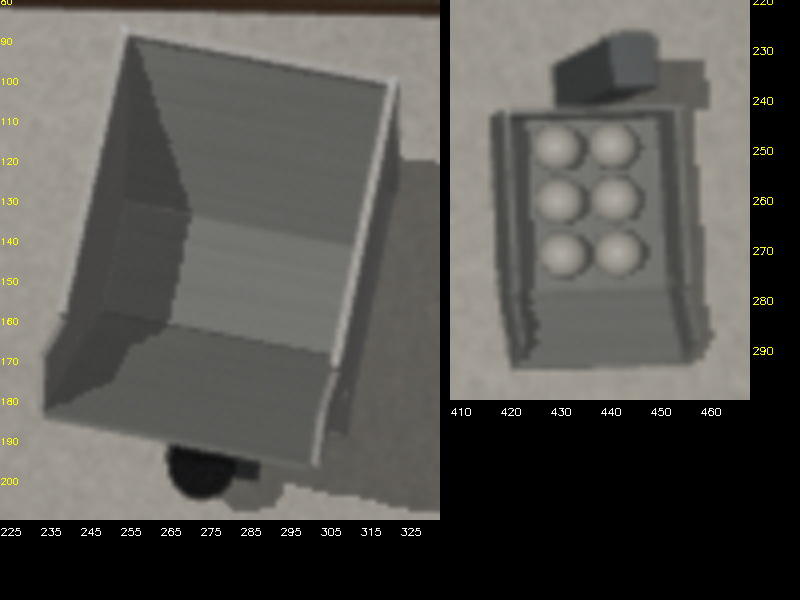

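The crop shows the steel scoop with six white balls, grip top face centred at about (447,232), spout edge (423–459, 293). The hopper back corners are at (256,87) and (324,100), and the front lip ends at (236,183) and (304,196).

```bash
cat >> h.py <<'E'
TOP=(K,np.array([[0.0202,0.9936,-0.1109,408.8225],[-0.9998,0.0201,-0.0019,-48.9313],[0.0003,0.1109,0.9938,1215.7735],[0,0,0,1]]))
SIDE=(np.array([[508.7,0,324],[0,508.7,234.2],[0,0,1]]),np.array([[0.9132,0.2233,-0.3407,173.9412],[-0.4074,0.5089,-0.7584,-870.1311],[0.004,0.8314,0.5557,711.0014],[0,0,0,1]]))
E
python3 - <<'E'
from h import *
import cv2
im=cv2.imread("pics/top0.png"); np.set_printoptions(precision=1,suppress=True)
f=lambda p,z:onz(TOP,p,z)
print("grip",f((447,232),120))
hsv=cv2.cvtColor(im,cv2.COLOR_BGR2HSV)
balls=[(431.7,249.2),(442.7,249.2),(432,260),(443.3,259.6),(432.8,270.8),(444,270.3)]
P=np.array([f(b,15) for b in balls]);print("balls mean",P.mean(0))
print("spout",f((422.8,293),26),f((459,292.3),26), "mid",(f((422.8,293),26)+f((459,292.3),26))/2)
print("pan rear",f((418.5,242.3),35),f((458,242),35))
bl,br=f((256.2,87.5),180),f((324,99.5),180)
ll,lr=f((236,183.8),178),f((304,196.5),178)
print("box back",bl,br,np.linalg.norm(br-bl),"lip",ll,lr,np.linalg.norm(lr-ll))
# tray: threshold bright-ish region
for c in ((124,231),(187,220),(200,308),(137,319)): print("tray",f(c,16))
print("trap", f((272,133),90),f((312,141),90),f((307.5,168),90))
for p in((400,150),(446,178),(178,162)): print(f(p,80))
E
python3 - <<'E'
import cv2
im=cv2.imread("pics/top0.png")
g=cv2.GaussianBlur(im,(3,3),0)
import numpy as np
hsv=cv2.cvtColor(g,cv2.COLOR_BGR2HSV)
b=g.astype(int); m=((b[...,0]-b[...,2]>-3)).astype(np.uint8)*255
m[:205]=0;m[335:]=0;m[:,:105]=0;m[:,220:]=0
m=cv2.morphologyEx(m,cv2.MORPH_CLOSE,np.ones((5,5)))
cs,_=cv2.findContours(m,cv2.RETR_EXTERNAL,cv2.CHAIN_APPROX_NONE)
c=max(cs,key=cv2.contourArea);print(cv2.contourArea(c),cv2.minAreaRect(c),cv2.boxPoints(cv2.minAreaRect(c)))
E
```

```text
grip [ 549.5 -336.5  120. ]
balls mean [ 492.  -340.1   15. ]
spout [ 408.4 -300.    26. ] [ 412.  -389.4   26. ] mid [ 410.2 -344.7   26. ]
pan rear [ 533.2 -287.8   35. ] [ 536.  -385.8   35. ]
box back [861.9 107.1 180. ] [836.9 -46.5 180. ] 155.63701063475665 lip [640.  144.2 178. ] [614.5  -6.8 178. ] 153.12464770995376
tray [548.9 452.5  16. ]
tray [580.2 294.8  16. ]
tray [360.3 251.2  16. ]
tray [330.2 405.9  16. ]
trap [787.   78.3  90. ] [768.9 -19.3  90. ] [701.8  -9.9  90. ]
[ 753.9 -234.1   80. ]
[ 686.5 -345.7   80. ]
[713.  305.6  80. ]
5609.0 ((160.00811767578125, 269.0513610839844), (90.9781723022461, 64.77645874023438), 81.02737426757812) [[120.92162 229.17029]
 [184.90543 219.06757]
 [199.0946  308.93243]
 [135.11081 319.03516]]
```

Confirmed: the steel scoop is at (492,−340), yaw about 3.4°, grip at (549.5,−336.5). The box origin is about (749,47.6), yaw −9.6°. The tray centre is about (455,351), yaw about 11.5°. Moving above the grip now.

Request:
servo_tool(commands=[[[0,-0.03,0.011,0,0,0,0],[0,-0.03,0.011,0,0,0,0],[0,-0.03,0.011,0,0,0,0],[0,-0.03,0.011,0,0,0,0],[0,-0.03,0.011,0,0,0,0],[0,-0.03,0.011,0,0,0,0],[0,-0.03,0.011,0,0,0,0],[0,-0.03,0.011,0,0,0,0],[0,-0.03,0.011,0,0,0,0],[0,-0.03,0.011,0,0,0,0]]])

```text
clock: 0.93
position: [413.4, -428.9, 230.9]
ee_rot: [-0.118, 0.993, 0.0, -0.0]
contact_force: [0.9, 0.1, 0.2]
gripper_width: 85.3
grasp_force: 0.0
```

Request:
servo_tool(commands=[[[0,-0.031,0.0117,0,0,0,0],[0,-0.031,0.0117,0,0,0,0],[0,-0.031,0.0117,0,0,0,0],[0,-0.031,0.0117,0,0,0,0],[0,-0.031,0.0117,0,0,0,0],[0,0,0,0,0,0,-6.66],[0,0,0,0,0,0,-6.66],[0,0,0,0,0,0,-6.66],[0,0,0,0,0,0,-6.66],[0,0,0,0,0,0,-6.66]]])

```text
clock: 1.77
position: [549.2, -336.6, 230.5]
ee_rot: [-0.4, 0.916, 0.001, -0.0]
contact_force: [-0.2, -0.2, 0.9]
gripper_width: 85.2
grasp_force: 0.0
```

Request:
servo_tool(commands=[[[0,0,0,0,0,0,-6.66],[0,0,0,0,0,0,-6.66],[0,0,0,0,0,0,-6.66],[0,0,0,0,0,0,-6.66],[0,0,0,0,0,0,-6.66],[0,0,0,0,0,0,-6.66],[0,0,0,0,0,0,-6.66],[0,0,0,0,0,0,0]]])

```text
clock: 2.43
position: [549.2, -336.8, 230.6]
ee_rot: [0.729, -0.685, -0.001, 0.0]
contact_force: [0.1, 0.1, -0.1]
gripper_width: 85.3
grasp_force: 0.0
```

```bash
cat >> h.py <<'E'
from scipy.spatial.transform import Rotation as Ro
def tool(): 
    from bench import arm
    s=arm.read_state(); return s,np.array(s["position"]),Ro.from_quat(s["ee_rot"]).as_matrix()
E
python3 - <<'E'
from h import *
from bench import cams
import cv2
np.set_printoptions(precision=2,suppress=True)
s,p,R=tool(); print(s["clock"],p,R.round(3).tolist(),s["joints"])
d=cams.get_image("wrist"); cv2.imwrite("pics/w1.png",d["frame"]); print(d["K"].tolist(),d["T"].round(4).tolist())
cam=(d["K"],d["T"])
g=np.array([549.5,-336.5,120]);print("pred grip top px",proj(cam,g), "tcp px",proj(cam,p))
E
```

```text
2.4333 [ 549.15 -336.83  230.62] [[0.063, -0.998, -0.001], [-0.998, -0.063, 0.001], [-0.001, 0.001, -1.0]] [-0.3   0.42  0.06 -0.   -1.21  0.36]
[[368.6368381367438, 0.0, 323.45122405946273], [0.0, 368.6368381367438, 242.4023659287036], [0.0, 0.0, 1.0]] [[-0.9981, 0.0587, 0.0206, 553.2213], [-0.0622, -0.9522, -0.299, -413.8076], [0.002, -0.2997, 0.954, 371.6271], [0.0, 0.0, 0.0, 1.0]]
pred grip top px [321.2  240.19] tcp px [321.08 315.56]
```

View pics/w1.png

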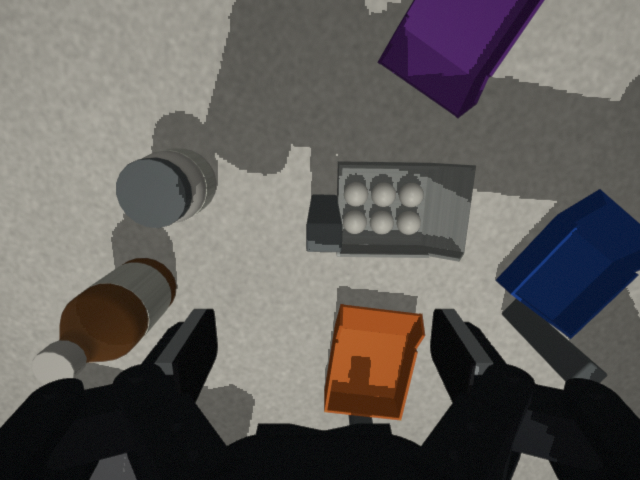

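The wrist view shows the grip's top face at about (323,237), against a prediction of (321,240), so the estimate is good to about 2 mm. Descending with a small correction.

Request:
servo_tool(commands=[[[0,0.0015,0.001,0.01,0,0,0],[0,0,0,0.018,0,0,0],[0,0,0,0.018,0,0,0],[0,0,0,0.018,0,0,0],[0,0,0,0.018,0,0,0],[0,0,0,0.018,0,0,0],[0,0,0,0.018,0,0,0],[0,0,0,0.016,0,0,0],[0,0,0,0.01,0,0,0],[0,0,0,0.006,0,0,0]]])

```text
clock: 3.32
position: [547.4, -338.2, 79.0]
ee_rot: [0.728, -0.686, -0.002, 0.001]
contact_force: [-0.7, -0.1, -0.7]
gripper_width: 85.2
grasp_force: 0.0
```

Request:
servo_tool(commands=[[[255,0,0,0,0,0,0],[255,0,0,0,0,0,0],[255,0,0,0,0,0,0],[255,0,0,0,0,0,0],[255,0,0,0,0,0,0],[255,0,0,0,0,0,0],[255,0,0,0,0,0,0],[255,0,0,0,0,0,0]]])

```text
clock: 3.98
position: [549.4, -338.9, 82.5]
ee_rot: [0.728, -0.685, 0.001, -0.0]
contact_force: [0.5, -0.1, 4.3]
gripper_width: 25.2
grasp_force: 59.5
```

The grip is held at 59.5 N, width 25 mm. Lifting gently and turning the yaw toward the pour heading.

Request:
servo_tool(commands=[[[255,0,0,-0.004,0,0,0],[255,0,0,-0.008,0,0,0],[255,0,0,-0.012,0,0,0],[255,0,0,-0.014,0,0,0],[255,0,0,-0.014,0,0,0],[255,0,0,-0.014,0,0,0],[255,0,0,-0.014,0,0,0],[255,0,0,-0.014,0,0,0],[255,0,0,-0.014,0,0,0],[255,0,0,-0.014,0,0,0]]])

```text
clock: 4.82
position: [548.0, -338.4, 204.5]
ee_rot: [0.728, -0.685, -0.0, -0.0]
contact_force: [-0.3, 0.3, -2.5]
gripper_width: 25.2
grasp_force: 59.1
```

Request:
servo_tool(commands=[[[255,0,0,-0.014,0,0,0.5],[255,0,0,-0.014,0,0,1],[255,0,0,-0.014,0,0,1.2],[255,0,0,-0.014,0,0,1.2],[255,0,0,-0.014,0,0,1.2],[255,0,0,-0.014,0,0,1.2],[255,0,0,-0.01,0,0,1.2],[255,0,0,-0.006,0,0,1.2],[255,0,0,0,0,0,0.7],[255,0,0,0,0,0,0]]])

```text
clock: 5.65
position: [548.3, -338.3, 303.0]
ee_rot: [-0.669, 0.743, 0.0, 0.0]
contact_force: [0.8, 0.6, -3.1]
gripper_width: 25.4
grasp_force: 59.1
```

```bash
python3 - <<'E'
from h import *
from bench import cams
import cv2
np.set_printoptions(precision=3,suppress=True)
s,p,R=tool(); print(s["clock"],p,R.tolist(),s["joints"],s["gripper_width"],s["contact_force"])
a=cams.get_image("wrist")["frame"];b=cams.get_image("side")["frame"]
cv2.imwrite("pics/ws2.png",np.hstack([cv2.resize(a,(400,300)),cv2.resize(b,(400,300))]))
E
```

```text
5.65 [ 548.293 -338.301  303.03 ] [[-0.10361563636906503, -0.9946173837187707, -0.00024475347107746627], [-0.9946171813561157, 0.10361544076538641, 0.000709215207535435], [-0.0006800375354279093, 0.0003169217925815977, -0.9999997185547245]] [-0.302  0.383  0.183 -0.001 -1.371  0.199] 25.44927930821405 [ 0.779  0.569 -3.079]
```

View pics/ws2.png

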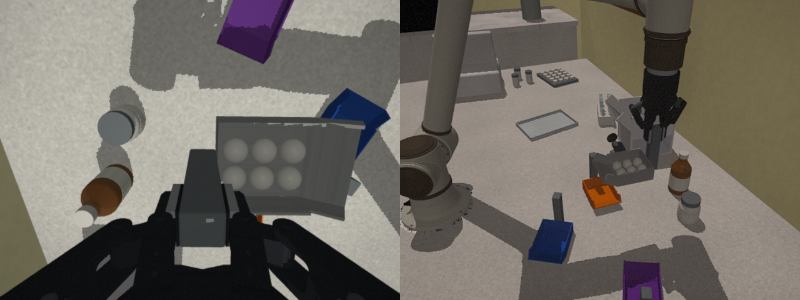

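Wrist and side views: the scoop hangs level from the gripper with all six balls still in the pan. Next, carrying it over the hopper.

Request:
servo_tool(commands=[[[255,-0.008,-0.004,0,0,0,0],[255,-0.014,-0.007,0,0,0,0],[255,-0.0205,-0.0104,0,0,0,0],[255,-0.0205,-0.0104,0,0,0,0],[255,-0.0205,-0.0104,0,0,0,0],[255,-0.0205,-0.0104,0,0,0,0],[255,-0.0205,-0.0104,0,0,0,0],[255,-0.0205,-0.0104,0,0,0,0],[255,-0.0205,-0.0104,0,0,0,0],[255,-0.0205,-0.0104,0,0,0,0]]])

```text
clock: 6.58
position: [662.3, -160.6, 302.8]
ee_rot: [-0.67, 0.742, 0.0, -0.0]
contact_force: [-0.4, -0.6, -2.7]
gripper_width: 25.2
grasp_force: 59.2
```

Request:
servo_tool(commands=[[[255,-0.0205,-0.0104,0,0,0,0],[255,-0.0205,-0.0104,0,0,0,0],[255,-0.0205,-0.0104,0,0,0,0],[255,-0.0205,-0.0104,0,0,0,0],[255,-0.0205,-0.0104,0,0,0,0],[255,-0.0205,-0.0104,0,0,0,0],[255,-0.0205,-0.0104,0,0,0,0],[255,-0.0205,-0.0104,0,0,0,0],[255,-0.017,-0.009,0,0,0,0],[255,-0.0134,-0.007,0,0,0,0]]])

```text
clock: 7.42
position: [780.8, 23.5, 301.9]
ee_rot: [-0.671, 0.742, 0.001, -0.0]
contact_force: [0.6, -0.3, -2.9]
gripper_width: 25.5
grasp_force: 59.2
```

Request:
servo_tool(commands=[[[255,0,0.002,-0.005,2,0,0],[255,0,0.002,-0.005,2,0,0],[255,0,0.002,-0.005,2,0,0],[255,0,0.002,-0.005,2,0,0],[255,0,0.002,-0.005,2,0,0],[255,0,0.002,-0.005,2,0,0],[255,0,0.002,-0.005,2,0,0],[255,0,0.001,-0.003,1,0,0],[255,0,0,0,0,0,0]]])

```text
clock: 8.17
position: [760.0, 23.3, 340.1]
ee_rot: [-0.665, 0.736, -0.097, 0.088]
contact_force: [-0.2, -0.8, -2.2]
gripper_width: 25.6
grasp_force: 59.7
```

```bash
cat > q.py <<'E'
from h import *
np.set_printoptions(precision=3,suppress=True)
BO=np.array([749,47.6,0]);a=np.deg2rad(-9.6);BR=Ro.from_euler('z',a).as_matrix()
s,p,R=tool(); sp=p+R@[0,141,57]
print(s["clock"],"tcp",p,"J",s["joints"],"w",s["gripper_width"]);print("R",R.tolist())
print("spout box",BR.T@(sp-BO),"tilt",np.degrees(np.arccos(-R[2,2])),"scoop yaw",np.degrees(np.arctan2(-R[1,1],-R[0,1])))
def to(box): print("tool shift for spout to",box,R.T@(BR@np.array(box,float)+BO-sp))
E
python3 - <<'E'
from q import *
to([0,0,190])
E
```

```text
8.1667 tcp [760.004  23.271 340.051] J [ 0.28   0.449  0.31   0.104 -1.19  -0.409] w 25.581501198685125
R [[-0.10147425357414674, -0.9608435271540471, 0.25784237857214254], [-0.9948381556164662, 0.09804360915517862, -0.02616285216590039], [-0.00014139023287509933, -0.2591662922333784, -0.9658327044466891]]
spout box [-106.24   -30.136  248.456] tilt 15.020600923267438 scoop yaw -5.82624472846735
tool shift for spout to [0, 0, 190] [-23.066 -89.153  84.451]
```

Request:
servo_tool(commands=[[[255,-0.0029,-0.013,0.0035,0,0,0],[255,-0.0029,-0.013,0.0035,0,0,0],[255,-0.0029,-0.013,0.0035,0,0,0],[255,-0.0029,-0.013,0.0035,0,0,0],[255,-0.0029,-0.013,0.0035,0,0,0],[255,-0.0029,-0.013,0.0035,0,0,0],[255,-0.0029,-0.013,0.0035,0,0,0],[255,-0.0029,-0.013,0.0035,0,0,0]]])

```text
clock: 8.83
position: [871.3, 34.6, 337.5]
ee_rot: [-0.664, 0.736, -0.096, 0.087]
contact_force: [-0.2, -0.6, -2.1]
gripper_width: 25.2
grasp_force: 59.8
```

Request:
servo_tool(commands=[[[255,0,0.0027,0.01,0,0,0],[255,0,0.0027,0.01,0,0,0],[255,0,0.0027,0.01,0,0,0],[255,0,0.0027,0.01,0,0,0],[255,0,0.0027,0.01,0,0,0],[255,0,0.0027,0.01,0,0,0],[255,0,0.0027,0.01,0,0,0],[255,0,0,0,0,0,0]]])

```text
clock: 9.5
position: [870.6, 34.5, 271.9]
ee_rot: [-0.664, 0.736, -0.099, 0.089]
contact_force: [-3.1, 2.8, 7.3]
gripper_width: 25.6
grasp_force: 61.3
```

```bash
python3 - <<'E'
from q import *
from bench import cams
import cv2
print(s["contact_force"])
to([0,0,175])
a=cams.get_image("top")["frame"];b=cams.get_image("side")["frame"]
cv2.imwrite("pics/ts3.png",np.hstack([cv2.resize(a[60:240,200:400],(400,360)),cv2.resize(b[100:300,280:480],(360,360))]))
E
```

```text
9.5 tcp [870.596  34.542 271.932] J [ 0.256  0.684  0.553  0.1   -1.19  -0.383] w 25.631869499012105
R [[-0.10209272874690234, -0.9593031259170172, 0.263276636530573], [-0.9947748810347582, 0.09842464993154487, -0.0271205521355304], [0.00010391965453351859, -0.2646697959565709, -0.9643390940478421]]
spout box [  1.443  -0.492 179.646] tilt 15.34733416091951 scoop yaw -5.858057757915334
[-3.057  2.796  7.304]
tool shift for spout to [0, 0, 175] [-0.586  2.588  4.108]
```

View pics/ts3.png

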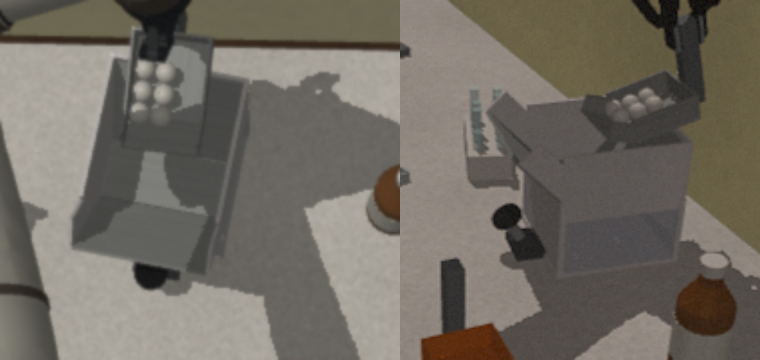

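The views show the scoop over the hopper with all the balls in it. The 7 N force is its underside resting on the back wall. I'll raise it 12 mm, then tilt about the spout.

Request:
servo_tool(commands=[[[255,0,-0.0016,-0.006,0,0,0],[255,0,-0.0016,-0.006,0,0,0],[255,0,0.0021,-0.0049,2,0,0],[255,0,0.0021,-0.0049,2,0,0],[255,0,0.0021,-0.0049,2,0,0],[255,0,0.0021,-0.0049,2,0,0],[255,0,0.0021,-0.0049,2,0,0],[255,0,0.0021,-0.0049,2,0,0],[255,0,0.0021,-0.0049,2,0,0],[255,0,0,0,0,0,0]]])

```text
clock: 10.43
position: [842.6, 36.2, 305.2]
ee_rot: [-0.649, 0.719, -0.186, 0.167]
contact_force: [-0.6, 0.1, -3.4]
gripper_width: 25.2
grasp_force: 60.1
```

Request:
servo_tool(commands=[[[255,0,0.0021,-0.0049,2,0,0],[255,0,0.0021,-0.0049,2,0,0],[255,0,0.0021,-0.0049,2,0,0],[255,0,0.0021,-0.0049,2,0,0],[255,0,0.0021,-0.0049,2,0,0],[255,0,0.0021,-0.0049,2,0,0],[255,0,0.0021,-0.0049,2,0,0],[255,0,0.0021,-0.0049,2,0,0],[255,0,0.0021,-0.0049,2,0,0],[255,0,0.0021,-0.0049,2,0,0]]])

```text
clock: 11.27
position: [808.9, 36.4, 335.8]
ee_rot: [-0.611, 0.681, -0.302, 0.267]
contact_force: [0.8, -1.1, 0.6]
gripper_width: 25.6
grasp_force: 60.3
```

```bash
python3 - <<'E'
from q import *
from bench import cams
import cv2
print(s["contact_force"])
to([0,0,170])
a=cams.get_image("top")["frame"];b=cams.get_image("side")["frame"]
cv2.imwrite("pics/ts4.png",np.hstack([cv2.resize(a[60:240,200:400],(400,360)),cv2.resize(b[100:300,280:480],(360,360))]))
E
```

```text
11.2667 tcp [808.937  36.43  335.807] J [ 0.151  0.312 -0.413  1.396 -0.199 -1.567] w 25.595365163143082
R [[-0.10998847330846745, -0.6715125939565143, 0.7327846695292322], [-0.993913945252543, 0.06975938945822274, -0.08525665378691005], [0.006132305585795639, -0.7377021511017909, -0.6750984602915289]]
spout box [  7.957  -4.936 193.31 ] tilt 47.5382033222713 scoop yaw -5.930838730051218
[ 0.789 -1.145  0.604]
tool shift for spout to [0, 0, 170] [-5.527 22.343 10.063]
```

View pics/ts4.png

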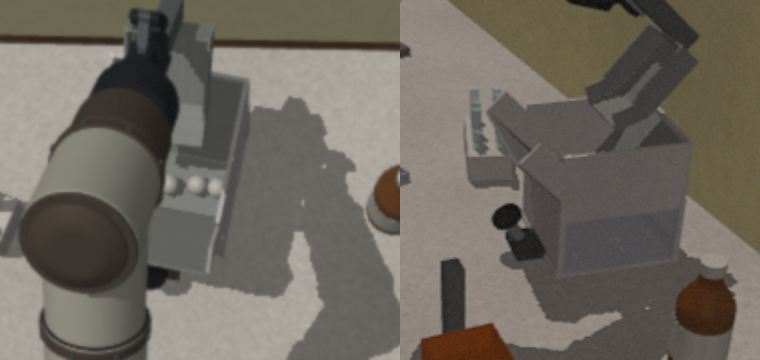

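The scoop is tilted 47.5° and looks empty; balls are visible on the trapdoor at (170–215,185) in the crop. Pausing briefly, then levelling about the TCP.

Request:
servo_tool(commands=[[[255,0,0,0,0,0,0],[255,0,0,0,0,0,0],[255,0,0,0,0,0,0],[255,0,0,0,-2,0,0],[255,0,0,0,-3,0,0],[255,0,0,0,-4,0,0],[255,0,0,0,-4,0,0],[255,0,0,0,-4,0,0],[255,0,0,0,-4,0,0],[255,0,0,0,-4,0,0]]])

```text
clock: 12.2
position: [816.5, 27.3, 347.7]
ee_rot: [-0.64, 0.726, -0.193, 0.159]
contact_force: [0.9, -1.2, -0.7]
gripper_width: 25.3
grasp_force: 60.3
```

Request:
servo_tool(commands=[[[255,0,0,0,-4,0,0],[255,0,0,0,-4,0,0],[255,0,0,0,-4,0,0],[255,0,0,0,-4,0,0],[255,0,0,0,-4,0,0],[255,0,0,0,0,0,0]]])

```text
clock: 12.7
position: [818.9, 25.7, 344.8]
ee_rot: [-0.658, 0.749, -0.064, 0.046]
contact_force: [-0.1, -0.5, -2.9]
gripper_width: 25.3
grasp_force: 60.5
```

```bash
python3 - <<'E'
from q import *
from bench import cams
print(s["contact_force"],s["ee_rot"])
import cv2
a=cams.get_image("wrist")["frame"];cv2.imwrite("pics/w5.png",cv2.resize(a,(480,360)))
# tray grip target
ty=np.deg2rad(11.5); c=np.array([455,351.])
g=c+58*np.array([np.cos(ty),np.sin(ty)]); d=np.array([*g,p[2]])-p
print("target grip",g,"tool shift",R.T@d)
E
```

```text
12.7 tcp [818.947  25.67  344.825] J [ 0.255  0.638  0.668  0.074 -1.461 -0.388] w 25.285657842989576
R [[-0.1311286109539442, -0.9794825286583336, 0.1530335369857409], [-0.9912293468701171, 0.12698205955793088, -0.036605169769685926], [0.016421610540095388, -0.15649131798123206, -0.9875428082385931]]
spout box [-57.585 -15.939 266.47 ] tilt 9.05314714394982 scoop yaw -7.386739377243002
[-0.074 -0.489 -2.882] [-0.658  0.749 -0.064  0.046]
target grip [511.836 362.563] tool shift [-293.667  343.59   -59.33 ]
```

View pics/w5.png

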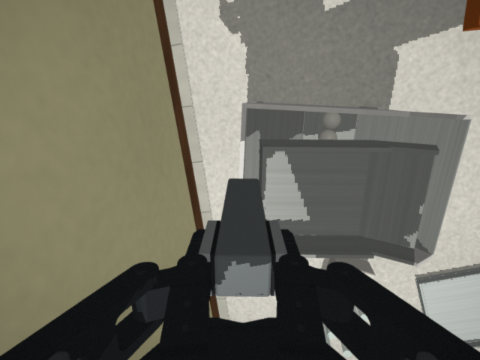

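The pan is empty and a ball can be seen on the trapdoor. Next I'll level out and head to the tray.

```bash
python3 - <<'E'
from q import *
t=np.deg2rad(11.5);c,sn=np.cos(t),np.sin(t)
T=np.array([[sn,-c,0],[-c,-sn,0],[0,0,-1.]])
print(np.degrees(Ro.from_matrix(R.T@T).as_rotvec()), T.T@(np.array([511.8,362.6,p[2]])-p))
E
```

```text
12.75 tcp [818.37   25.465 344.787] J [ 0.255  0.635  0.662  0.076 -1.457 -0.389] w 25.252246692950397
R [[-0.13146707341565517, -0.979181701476751, 0.15465963953345518], [-0.9911721860899665, 0.127138823274425, -0.037595440388853985], [0.01714952270939557, -0.1582368955379563, -0.9872522366454027]]
spout box [-57.982 -16.248 266.203] tilt 9.158346391537023 scoop yaw -7.3980046458728435
[ -8.858  -2.486 -18.937] [-391.487  233.201    0.   ]
```

Request:
servo_tool(commands=[[[255,0,0,0,-2.2,-0.6,-4.7],[255,0,0,0,-2.2,-0.6,-4.7],[255,0,0,0,-2.2,-0.6,-4.7],[255,0,0,0,-2.2,-0.6,-4.8],[255,-0.028,0.0166,0,0,0,0],[255,-0.028,0.0166,0,0,0,0],[255,-0.028,0.0166,0,0,0,0],[255,-0.028,0.0166,0,0,0,0],[255,-0.028,0.0166,0,0,0,0],[255,-0.028,0.0166,0,0,0,0]]])

```text
clock: 13.58
position: [683.8, 170.7, 346.8]
ee_rot: [0.774, -0.633, 0.002, -0.0]
contact_force: [0.9, -0.1, -1.9]
gripper_width: 25.4
grasp_force: 60.5
```

Request:
servo_tool(commands=[[[255,-0.028,0.0166,0,0,0,0],[255,-0.028,0.0166,0,0,0,0],[255,-0.028,0.0166,0,0,0,0],[255,-0.028,0.0166,0,0,0,0],[255,-0.028,0.0166,0,0,0,0],[255,-0.028,0.0166,0,0,0,0],[255,-0.028,0.0166,0,0,0,0],[255,-0.028,0.0166,0,0,0,0],[255,0,0,0,0,0,0]]])

```text
clock: 14.33
position: [507.1, 366.3, 345.7]
ee_rot: [0.776, -0.631, 0.001, -0.001]
contact_force: [0.2, -0.9, -1.5]
gripper_width: 25.0
grasp_force: 60.6
```

```bash
python3 - <<'E'
from q import *
from bench import cams
import cv2
t=np.deg2rad(11.5);c,sn=np.cos(t),np.sin(t)
T=np.array([[sn,-c,0],[-c,-sn,0],[0,0,-1.]])
print(np.degrees(Ro.from_matrix(R.T@T).as_rotvec()), R.T@(np.array([511.8,362.6,p[2]])-p))
f=cams.get_image("top")["frame"]
m=(f[80:200,235:325].min(2)>150).astype(np.uint8)
n,l,st,ce=cv2.connectedComponentsWithStats(m)
cv2.imwrite("pics/t6.png",np.hstack([cv2.resize(f[80:210,225:335],(440,520)),cv2.resize(f[200:330,105:195],(360,520))]))
E
```

```text
14.3333 tcp [507.135 366.251 345.682] J [ 0.884  0.335  0.213  0.001 -1.448 -0.679] w 24.954569513394024
R [[0.20411274591588527, -0.9789451968344028, 0.0020708813413855124], [-0.9789473757975778, -0.20411261005729528, 0.00027898859266808874], [0.00014957845294513456, -0.002084228982466207, -0.9999978168055346]]
spout box [-422.804  222.492  288.388] tilt 0.1197247448296461 scoop yaw 11.777582971159287
[-0.119 -0.008  0.278] [ 4.526 -3.821  0.009]
```

View pics/t6.png

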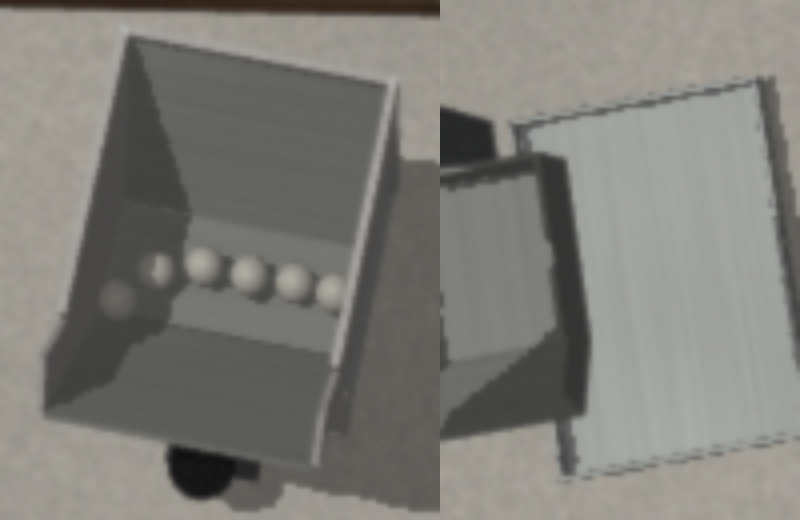

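Top view: all six balls lie in a row on the trapdoor, at (118,300) to (332,290) in the crop. The tray corners match my estimate. Lowering the scoop.

Request:
servo_tool(commands=[[[255,0.0045,-0.0038,0.01,0,0,0],[255,0,0,0.03,0,0,0],[255,0,0,0.035,0,0,0],[255,0,0,0.035,0,0,0],[255,0,0,0.035,0,0,0],[255,0,0,0.035,0,0,0],[255,0,0,0.03,0,0,0],[255,0,0,0.02,0,0,0],[255,0,0,0.012,0,0,0],[255,0,0,0,0,0,0]]])

```text
clock: 15.22
position: [515.6, 354.2, 99.0]
ee_rot: [0.773, -0.635, 0.001, 0.005]
contact_force: [-0.5, -0.5, -1.7]
gripper_width: 25.1
grasp_force: 60.5
```

Request:
servo_tool(commands=[[[255,0,0,0.006,0,0,0],[255,0,0,0.004,0,0,0],[255,0,0,0.003,0,0,0],[255,0,0,0.002,0,0,0],[255,0,0,0,0,0,0]]])

```text
clock: 15.63
position: [516.9, 357.5, 88.6]
ee_rot: [0.774, -0.634, 0.002, 0.001]
contact_force: [-0.2, -0.2, -1.7]
gripper_width: 25.3
grasp_force: 60.6
```

Request:
servo_tool(commands=[[[255,0,0,0.002,0,0,0],[255,0,0,0,0,0,0],[255,0,0,0,0,0,0]]])

```text
clock: 15.88
position: [516.9, 357.6, 86.7]
ee_rot: [0.774, -0.634, 0.002, 0.001]
contact_force: [-0.2, 0.0, -2.0]
gripper_width: 25.4
grasp_force: 60.7
```

Request:
servo_tool(commands=[[[255,0,0,0.001,0,0,0],[255,0,0,0,0,0,0],[255,0,0,0,0,0,0]]])

```text
clock: 16.13
position: [517.1, 357.6, 86.5]
ee_rot: [0.774, -0.634, 0.002, 0.0]
contact_force: [-1.1, -0.8, 4.6]
gripper_width: 25.3
grasp_force: 61.2
```

In contact with the tray floor. Releasing and rising.

Request:
servo_tool(commands=[[[0,0,0,0,0,0,0],[0,0,0,0,0,0,0],[0,0,0,0,0,0,0],[0,0,0,0,0,0,0],[0,0,0,0,0,0,0],[0,0,0,0,0,0,0],[0,0,0,-0.005,0,0,0],[0,0,0,-0.015,0,0,0],[0,0,0,-0.025,0,0,0],[0,0,0,-0.03,0,0,0]]])

```text
clock: 16.97
position: [515.8, 356.9, 159.7]
ee_rot: [0.774, -0.634, 0.002, 0.003]
contact_force: [0.2, 0.5, -0.6]
gripper_width: 85.6
grasp_force: 0.0
```

Request:
servo_tool(commands=[[[255,0,0,-0.035,0,0,0],[255,0,0,-0.035,0,0,0],[255,0,0,-0.035,0,0,0],[255,0,0,0,0,0,0],[255,0,0,0,0,0,0],[255,0,0,0,0,0,0],[255,0,0,0,0,0,0]]])

```text
clock: 17.55
position: [515.8, 357.6, 263.9]
ee_rot: [0.774, -0.634, 0.002, 0.002]
contact_force: [0.5, -0.5, 0.1]
gripper_width: 0.3
grasp_force: 0.0
```

```bash
python3 - <<'E'
from q import *
from bench import cams
import cv2
print(s["contact_force"])
d=cams.get_image("wrist");w=d["frame"];cam=(d["K"],d["T"])
f=cams.get_image("top")["frame"]; g=cams.get_image("side")["frame"]
# cap in top and side: dark pixels near predicted
cap=BO+BR@np.array([-118,0,60.]); print("cap pred",cap,proj(TOP,cap),proj(SIDE,cap))
cv2.imwrite("pics/f7.png",np.vstack([np.hstack([cv2.resize(w,(400,300)),cv2.resize(f[200:335,60:240],(400,300))]),np.hstack([cv2.resize(g[60:285,200:500],(400,300)),cv2.resize(f[170:215,250:310],(400,300))])]))
E
```

```text
17.55 tcp [515.824 357.613 263.851] J [ 0.865  0.372  0.069  0.004 -1.272 -0.668] w 0.28762977617183916
R [[0.19669643881681736, -0.9804643908578355, -0.0002986914062996001], [-0.980448264077041, -0.19669143553769813, -0.005803503634605886], [0.00563137861445725, 0.0014343799683886067, -0.9999831149219508]]
spout box [-413.257  216.056  207.054] tilt 0.33295824792992457 scoop yaw 11.343561339367087
[ 0.489 -0.49   0.07 ]
cap pred [632.652  67.279  60.   ] [275.752 198.05 ] [338.235 218.373]
```

View pics/f7.png

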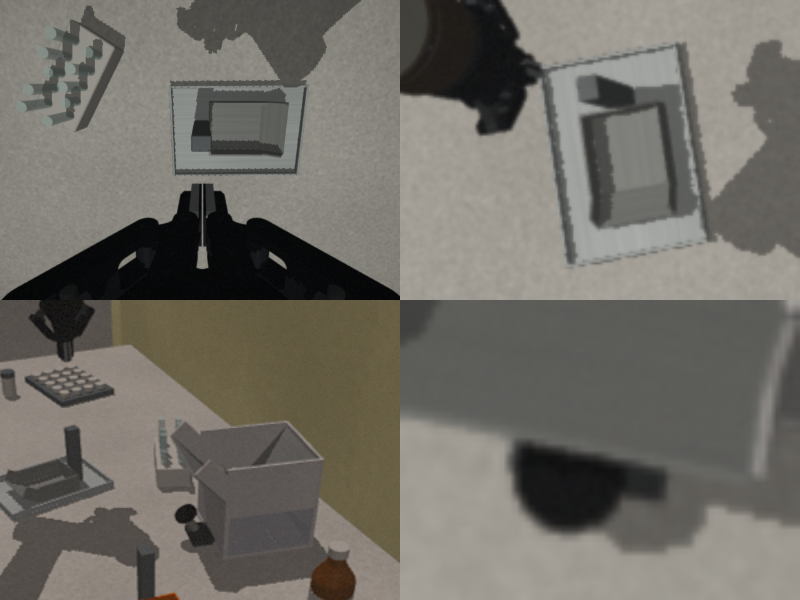

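Four-panel view: the scoop stands flat inside the tray, released. The cap is at side px (339.5,219.8) and top px (275.5,~198), against predictions of (338,218) and (276,198). Now I'll turn so the camera faces away from the lip, and slant the tool.

Request:
servo_tool(commands=[[[255,0,0,0,0,0,6.9],[255,0,0,0,0,0,6.9],[255,0,0,0,0,0,6.9],[255,0,0,0,0,0,6.9],[255,0,0,0,0,0,6.9],[255,0,0,0,0,0,6.9],[255,0,0,0,0,0,6.9],[255,0,0,0,0,0,6.9],[255,0,0,0,0,0,6.9],[255,0,0,0,0,0,6.9]]])

```text
clock: 18.53
position: [516.3, 358.0, 264.4]
ee_rot: [-0.276, 0.961, -0.003, -0.0]
contact_force: [0.5, -0.1, -0.8]
gripper_width: 0.2
grasp_force: 0.0
```

Request:
servo_tool(commands=[[[255,0,0,0,0,0,6.9],[255,0,0,0,0,0,6.9],[255,0,0,0,0,0,6.9],[255,0,0,0,0,0,6.9],[255,0,0,0,0,0,6.9],[255,0,0,0,0,0,6.9],[255,0,0,0,0,-6,0],[255,0,0,0,0,-6,0],[255,0,0,0,0,-6,0],[255,0,0,0,0,-6,0]]])

```text
clock: 19.37
position: [516.2, 359.1, 265.5]
ee_rot: [0.076, 0.974, -0.017, 0.211]
contact_force: [1.9, -1.0, 0.5]
gripper_width: -0.1
grasp_force: 0.0
```

Request:
servo_tool(commands=[[[255,0,0,0,0,-6,0],[255,0,0,0,0,-6,0],[255,0,0,0,0,0,0],[255,0,0,0,0,0,0]]])

```text
clock: 19.7
position: [546.5, 347.3, 299.7]
ee_rot: [0.051, 0.962, -0.026, 0.268]
contact_force: [-0.1, -0.7, -0.3]
gripper_width: -0.1
grasp_force: 0.0
```

```bash
cat > r.py <<'E'
from q import *
t=np.deg2rad(36);c,sn=np.cos(t),np.sin(t)
T=BR@np.array([[-c,0,sn],[0,1,0],[-sn,0,-c]])
cap=BO+BR@np.array([-118,0,60.]); st=BR@np.array([.469,0,-.883])
print("rotvec",np.degrees(Ro.from_matrix(R.T@T).as_rotvec()),"F",s["contact_force"])
P0=cap-70*st; W=P0-100*T[:,2]
print("toW",T.T@(W-p),"toP0",T.T@(P0-p),"tocap",T.T@(cap-p),"tool stroke",T.T@st, "along",(p-cap)@st)
E
python3 r.py
```

```text
19.7 tcp [546.5   347.298 299.672] J [ 0.986  0.218 -0.389  0.683 -0.839 -3.096] w -0.0543173790873562
R [[-0.8514831963538257, 0.11112685471125663, 0.5124716465220838], [0.08367348201426428, 0.9935584140370334, -0.07642268186751708], [-0.5176631286219648, -0.02219234233239903, -0.855296665027475]]
spout box [-228.029  403.05   247.791] tilt 31.20747547646096 scoop yaw -96.3818561269938
rotvec [ 0.722 -4.779  3.385] F [-0.109 -0.669 -0.278]
toW [  24.602 -261.73   101.975] toP0 [  24.602 -261.73   201.975] tocap [  34.373 -261.73   271.277] tool stroke [0.14 0.   0.99] along -273.37162940080526
```

Request:
servo_tool(commands=[[[255,0,-0.012,0,0,0,0],[255,0,-0.02,0,0,0,0],[255,0,-0.026,0,0,0,0],[255,0,-0.026,0,0,0,0],[255,0,-0.026,0,0,0,0],[255,0,-0.026,0,0,0,0],[255,0,-0.026,0,0,0,0],[255,0,-0.026,0,0,0,0],[255,0,-0.026,0,0,0,0],[255,0,-0.026,0,0,0,0]]])

```text
clock: 20.53
position: [519.5, 107.4, 304.6]
ee_rot: [0.051, 0.962, -0.026, 0.268]
contact_force: [1.4, 0.2, 0.0]
gripper_width: -0.4
grasp_force: 0.0
```

```bash
python3 r.py
```

```text
20.5333 tcp [519.498 107.424 304.64 ] J [ 0.672 -0.056 -0.675  0.656 -0.67  -2.813] w -0.37539267138237914
R [[-0.85177722120943, 0.11099004658162495, 0.5120124754227682], [0.08349095622115776, 0.9935690772950322, -0.07648365101363393], [-0.517208686758081, -0.022398620558135962, -0.8555661728581104]]
spout box [-214.694  162.022  252.715] tilt 31.17766048747555 scoop yaw -96.37399628994713
rotvec [ 0.715 -4.808  3.398] F [1.37  0.217 0.031]
toW [ 38.347 -20.712  98.13 ] toP0 [ 38.347 -20.712 198.13 ] tocap [ 48.118 -20.712 267.433] tool stroke [0.14 0.   0.99] along -271.4836594075596
```

Request:
servo_tool(commands=[[[255,0,0,0,0.2,-1.2,0.85],[255,0,0,0,0.2,-1.2,0.85],[255,0,0,0,0.2,-1.2,0.85],[255,0,0,0,0.1,-1.2,0.85],[255,0.0077,-0.0041,0.018,0,0,0],[255,0.0077,-0.0041,0.02,0,0,0],[255,0.0077,-0.0041,0.02,0,0,0],[255,0.0077,-0.0041,0.02,0,0,0],[255,0.0077,-0.0041,0.02,0,0,0],[255,0,0,0,0,0,0]]])

```text
clock: 21.37
position: [546.8, 70.5, 231.0]
ee_rot: [0.072, 0.957, -0.023, 0.28]
contact_force: [-1.1, -1.1, 0.2]
gripper_width: -0.1
grasp_force: 0.0
```

```bash
python3 r.py
```

```text
21.3667 tcp [546.844  70.521 230.965] J [ 0.446  0.037 -0.859  1.037 -0.362 -3.096] w -0.11098547328746224
R [[-0.8333959140396557, 0.1501639099433678, 0.5318853735651384], [0.12468105247429417, 0.9886549528293166, -0.08376168217009501], [-0.5384290906107406, -0.0034906155018608886, -0.8426635924184153]]
spout box [-174.829  130.214  182.441] tilt 32.57753345737121 scoop yaw -98.63647851325668
rotvec [ 0.378 -3.421  0.909] F [-1.053 -1.076  0.193]
toW [21.834 11.113 19.06 ] toP0 [ 21.834  11.113 119.06 ] tocap [ 31.605  11.113 188.362] tool stroke [0.14 0.   0.99] along -190.89662821873225
```

The last joint is against its range, so I'll roll the tool back 30° about its axis. That still keeps the camera clear of the lip.

Request:
servo_tool(commands=[[[255,0,0,0,0,0,-6],[255,0,0,0,0,0,-6],[255,0,0,0,0,0,-6],[255,0,0,0,0,0,-6],[255,0,0,0,0,0,-6],[255,0,0,0,0,0,0],[255,0,0,0,0,0,0]]])

```text
clock: 21.95
position: [547.5, 73.1, 234.6]
ee_rot: [-0.178, 0.942, -0.093, 0.268]
contact_force: [0.8, 0.5, -0.5]
gripper_width: -0.3
grasp_force: 0.0
```

```bash
sed -i 's/^cap=.*/T=T@Ro.from_euler("z",-30,degrees=True).as_matrix()\ncap=BO+BR@np.array([-125,0,56.]); st=BR@np.array([.469,0,-.883])/' r.py; python3 r.py
```

```text
21.95 tcp [547.454  73.051 234.596] J [ 0.45   0.032 -0.856  1.037 -0.363 -2.575] w -0.26433738148797314
R [[-0.793151671739918, -0.2864856067614594, 0.5374350404790256], [-0.3861607874560784, 0.9189521673808286, -0.08004224070688525], [-0.4709461453791451, -0.2710219754643448, -0.8394979553089627]]
spout box [-233.439  113.115  148.53 ] tilt 32.912857145530275 scoop yaw -72.68500352152999
rotvec [ 2.095 -2.356  0.851] F [ 0.755  0.521 -0.45 ]
toW [23.565 23.44  21.013] toP0 [ 23.565  23.44  121.013] tocap [ 32.027  28.325 190.315] tool stroke [0.121 0.07  0.99 ] along -194.26694713877623
```

Request:
servo_tool(commands=[[[255,0.008,0.008,0.007,1,-1.2,0.4],[255,0.008,0.008,0.007,1,-1.2,0.4],[255,0.0076,0.0074,0.007,0,0,0],[255,0,0,0.015,0,0,0],[255,0,0,0.015,0,0,0],[255,0,0,0.015,0,0,0],[255,0,0,0.015,0,0,0],[255,0,0,0,0,0,0],[255,0,0,0,0,0,0]]])

```text
clock: 22.7
position: [578.5, 74.9, 182.4]
ee_rot: [-0.173, 0.941, -0.104, 0.27]
contact_force: [-0.4, -0.7, -0.5]
gripper_width: -0.0
grasp_force: 0.0
```

```bash
python3 r.py
```

```text
22.7 tcp [578.492  74.9   182.4  ] J [ 0.175  0.148 -0.905  1.768 -0.201 -3.097] w -0.03315308652735905
R [[-0.7940052635813182, -0.2697613752415186, 0.544779259730917], [-0.3824088715601402, 0.9182739817822843, -0.10264672100856008], [-0.4725664994022128, -0.28983045873322827, -0.8322735180415299]]
spout box [-200.176  119.212   94.095] tilt 33.667003465355634 scoop yaw -73.62879262945195
rotvec [ 0.668 -2.317  0.642] F [-0.443 -0.692 -0.454]
toW [ 21.72   14.293 -39.021] toP0 [21.72  14.293 60.979] tocap [ 30.182  19.178 130.282] tool stroke [0.121 0.07  0.99 ] along -133.97020354565464
```

The wrist is running into a singularity with this lean. I'll back off and slant the tool partly sideways, box direction (0.50,−0.28,−0.82), which bends the wrist well clear of it.

```bash
cat > r.py <<'E'
from q import *
import sys
roll=float(sys.argv[1]) if len(sys.argv)>1 else -30
z=np.array([.5,-.28,-.82]);z/=np.linalg.norm(z)
x=np.array([-1,0,0])+z[0]*z; x/=np.linalg.norm(x)
T=BR@np.column_stack([x,np.cross(z,x),z])@Ro.from_euler("z",roll,degrees=True).as_matrix()
cap=BO+BR@np.array([-125,0,56.]); st=BR@np.array([.469,0,-.883])
print("rotvec",np.degrees(Ro.from_matrix(R.T@T).as_rotvec()),"F",s["contact_force"])
P0=cap-60*st; W=P0-60*T[:,2]
print("toW",T.T@(W-p),"toP0",T.T@(P0-p),"tocap",T.T@(cap-p),"tool stroke",T.T@st, "along",(p-cap)@st,"W-box",BR.T@(p-BO))
E
python3 r.py
```

```text
22.7 tcp [578.492  74.9   182.4  ] J [ 0.175  0.148 -0.905  1.768 -0.201 -3.097] w -0.03315308652735905
R [[-0.7940052635813182, -0.2697613752415186, 0.544779259730917], [-0.3824088715601402, 0.9182739817822843, -0.10264672100856008], [-0.4725664994022128, -0.28983045873322827, -0.8322735180415299]]
spout box [-200.176  119.212   94.095] tilt 33.667003465355634 scoop yaw -73.62879262945195
rotvec [11.506 10.886 -9.333] F [-0.443 -0.692 -0.454]
toW [ 2.629 30.572  9.518] toP0 [ 2.629 30.572 69.518] tocap [ -5.337  45.741 127.009] tool stroke [-0.133  0.253  0.958] along -133.97020354565464 W-box [-172.673   -1.518  182.4  ]
```

Request:
servo_tool(commands=[[[255,0,0,-0.015,0,0,0],[255,0,0,-0.015,0,0,0],[255,0,0,-0.015,0,0,0],[255,0,0,0,0,0,0]]])

```text
clock: 23.03
position: [553.5, 81.1, 221.8]
ee_rot: [-0.173, 0.941, -0.103, 0.273]
contact_force: [-0.1, 0.7, -0.3]
gripper_width: 0.1
grasp_force: 0.0
```

```bash
python3 r.py
```

```text
23.0333 tcp [553.488  81.095 221.794] J [ 0.401  0.06  -0.891  1.249 -0.328 -2.758] w 0.07815496880708687
R [[-0.7913062936827742, -0.26986641558831725, 0.5486405629513235], [-0.3821033012566024, 0.9187823979835448, -0.09917647061885958], [-0.4773168934228472, -0.2881163356929297, -0.8301551423439126]]
spout box [-225.706  121.451  133.85 ] tilt 33.8853218290661 scoop yaw -73.63133674488714
rotvec [11.575 11.195 -9.41 ] F [-0.137  0.744 -0.345]
toW [-5.679 38.356 55.189] toP0 [ -5.679  38.356 115.189] tocap [-13.645  53.525 172.68 ] tool stroke [-0.133  0.253  0.958] along -180.80176499715756 W-box [-198.36     0.421  221.794]
```

Request:
servo_tool(commands=[[[255,0,0,0,2.9,2.8,-2.35],[255,0,0,0,2.9,2.8,-2.35],[255,0,0,0,2.9,2.8,-2.35],[255,0,0,0,2.9,2.8,-2.35],[255,-0.0014,0.0096,0.0138,0,0,0],[255,-0.0014,0.0096,0.0138,0,0,0],[255,-0.0014,0.0096,0.0138,0,0,0],[255,-0.0014,0.0096,0.0138,0,0,0],[255,0,0,0,0,0,0],[255,0,0,0,0,0,0]]])

```text
clock: 23.87
position: [571.4, 91.6, 154.6]
ee_rot: [-0.211, 0.93, -0.238, 0.184]
contact_force: [-0.5, 0.1, -0.3]
gripper_width: 0.1
grasp_force: 0.0
```

```bash
python3 r.py
```

```text
23.8667 tcp [571.425  91.647 154.646] J [ 0.548  0.275 -0.817  1.198 -0.621 -2.729] w 0.13444533829242372
R [[-0.8435850550311574, -0.3051833442533472, 0.44184542695203055], [-0.4797934303145846, 0.7978844696827609, -0.3649364838790762], [-0.24116906757509982, -0.5198494969021346, -0.8195083778800281]]
spout box [-215.322  101.256   34.635] tilt 34.964389267046734 scoop yaw -69.06861512577431
rotvec [-0.187 -0.359  0.193] F [-0.472  0.095 -0.287]
toW [-2.176  0.686 -4.061] toP0 [-2.176  0.686 55.939] tocap [-10.143  15.855 113.429] tool stroke [-0.133  0.253  0.958] along -114.04053943632918 W-box [-182.434   13.816  154.646]
```

The wrist is well conditioned now (j5 −0.62). Approaching along the stroke.

Request:
servo_tool(commands=[[[255,-0.0005,0.0002,0.014,0,0,0],[255,-0.0005,0.0002,0.014,0,0,0],[255,-0.0005,0.0002,0.014,0,0,0],[255,-0.0005,0.0002,0.014,0,0,0],[255,-0.0013,0.0025,0.0096,0,0,0],[255,-0.0013,0.0025,0.0096,0,0,0],[255,-0.0013,0.0025,0.0096,0,0,0],[255,-0.0013,0.0025,0.0096,0,0,0],[255,-0.0013,0.0025,0.0096,0,0,0],[255,0,0,0,0,0,0]]])

```text
clock: 24.7
position: [621.6, 68.6, 65.5]
ee_rot: [-0.211, 0.93, -0.237, 0.185]
contact_force: [-0.7, -0.8, -0.2]
gripper_width: -0.3
grasp_force: 0.0
```

```bash
python3 r.py
```

```text
24.7 tcp [621.593  68.623  65.481] J [ 0.305  0.454 -0.827  1.709 -0.506 -3.064] w -0.29979179928422406
R [[-0.8430741747871401, -0.304105410509156, 0.44356040750504433], [-0.4795113760563758, 0.7985038577165074, -0.36395113606688584], [-0.24350518688418996, -0.5195300650693024, -0.8190199847681267]]
spout box [-161.795   87.105  -54.457] tilt 35.0131895405819 scoop yaw -69.15096448741866
rotvec [-0.187 -0.242  0.12 ] F [-0.699 -0.768 -0.246]
toW [   6.903  -11.679 -107.801] toP0 [  6.903 -11.679 -47.801] tocap [-1.063  3.49   9.689] tool stroke [-0.133  0.253  0.958] along -10.307657629208059 W-box [-129.129   -0.519   65.481]
```

Request:
servo_tool(commands=[[[255,0,0,0,0,0,-6],[255,0,0,0,0,0,-6],[255,0,0,0,0,0,-6],[255,0,0,0,0,0,-6],[255,0,0,0,0,0,0]]])

```text
clock: 25.12
position: [620.6, 69.3, 66.5]
ee_rot: [-0.401, 0.866, -0.271, 0.131]
contact_force: [-1.3, 0.6, -0.3]
gripper_width: 0.2
grasp_force: 0.0
```

```bash
python3 r.py -54
```

```text
25.1167 tcp [620.635  69.35   66.528] J [ 0.307  0.451 -0.828  1.707 -0.506 -2.642] w 0.22159105417776132
R [[-0.6445812072862289, -0.6221617815354734, 0.4443307155824743], [-0.7644584719025975, 0.532760813698508, -0.363000220555924], [-0.010877129666115898, -0.5736555002646707, -0.8190244532773836]]
spout box [-200.796   43.298  -61.042] tilt 35.01274331582362 scoop yaw -40.5736395751839
rotvec [-0.07  -0.227  0.246] F [-1.301  0.632 -0.268]
toW [  11.01    -8.246 -106.254] toP0 [ 11.01   -8.246 -46.254] tocap [-2.438  2.372 11.236] tool stroke [-0.224  0.177  0.958] along -11.732446731448302 W-box [-130.195    0.038   66.528]
```

Request:
servo_tool(commands=[[[255,-0.0007,0.0005,0.0029,0,0,0],[255,-0.0007,0.0005,0.0029,0,0,0],[255,-0.0007,0.0005,0.0029,0,0,0],[255,-0.0007,0.0005,0.0029,0,0,0],[255,-0.0007,0.0005,0.0029,0,0,0],[255,-0.0007,0.0005,0.0029,0,0,0],[255,-0.0007,0.0005,0.0029,0,0,0],[255,-0.0007,0.0005,0.0029,0,0,0],[255,0,0,0,0,0,0]]])

```text
clock: 25.87
position: [632.7, 67.2, 44.8]
ee_rot: [-0.4, 0.866, -0.271, 0.132]
contact_force: [-5.9, 2.3, 8.4]
gripper_width: 0.1
grasp_force: 5.0
```

```bash
python3 r.py -54
```

```text
25.8667 tcp [632.741  67.248  44.774] J [ 0.267  0.5   -0.812  1.807 -0.502 -2.714] w 0.07619627875020461
R [[-0.6454940296581914, -0.6208708182901492, 0.4448110662644881], [-0.7636765212579248, 0.5335465320732499, -0.3634917729357888], [-0.01164596732884185, -0.5743235369618152, -0.8185455676604977]]
spout box [-188.316   43.361  -82.862] tilt 35.06053658880676 scoop yaw -40.67417904195039
rotvec [-0.118 -0.23   0.165] F [-5.936  2.257  8.449]
toW [  16.859  -12.069 -130.241] toP0 [ 16.859 -12.069 -70.241] tocap [  3.411  -1.451 -12.751] tool stroke [-0.224  0.177  0.958] along 13.238665959832566 W-box [-117.907   -0.015   44.774]
```

Request:
servo_tool(commands=[[[255,-0.0007,0.0005,0.0029,0,0,0],[255,-0.0007,0.0005,0.0029,0,0,0],[255,-0.0007,0.0005,0.0029,0,0,0],[255,-0.0007,0.0005,0.0029,0,0,0],[255,-0.0007,0.0005,0.0029,0,0,0],[255,0,0,0,0,0,0],[255,0,0,0,0,0,0]]])

```text
clock: 26.45
position: [639.5, 66.1, 32.1]
ee_rot: [-0.4, 0.866, -0.271, 0.132]
contact_force: [-9.5, 2.6, 10.4]
gripper_width: -0.1
grasp_force: 6.9
```

```bash
python3 r.py -54
```

```text
26.45 tcp [639.461  66.093  32.066] J [ 0.246  0.528 -0.801  1.862 -0.502 -2.752] w -0.10416448965694348
R [[-0.6452040551965756, -0.6208231798144332, 0.4452979974836967], [-0.7639185616503339, 0.5332516238014013, -0.3634159282134648], [-0.01183884808499655, -0.5746488363498746, -0.8183144606798514]]
spout box [-181.458   43.311  -95.604] tilt 35.08358098808674 scoop yaw -40.66069394989654
rotvec [-0.141 -0.209  0.176] F [-9.482  2.557 10.414]
toW [  20.103  -14.56  -144.071] toP0 [ 20.103 -14.56  -84.071] tocap [  6.656  -3.943 -26.58 ] tool stroke [-0.224  0.177  0.958] along 27.658147730330082 W-box [-111.089   -0.034   32.066]
```

Request:
servo_tool(commands=[[[255,-0.0005,0.0004,0.002,0,0,0],[255,-0.0005,0.0004,0.002,0,0,0],[255,0,0,0,0,0,0],[255,0,0,0,0,0,0]]])

```text
clock: 26.78
position: [640.1, 66.0, 31.0]
ee_rot: [-0.4, 0.865, -0.272, 0.133]
contact_force: [-23.6, 3.3, 29.4]
gripper_width: 0.2
grasp_force: 18.9
```

Request:
servo_tool(commands=[[[255,-0.0005,0.0004,0.002,0,0,0],[255,0,0,0,0,0,0],[255,0,0,0,0,0,0],[255,0,0,0,0,0,0]]])

```text
clock: 27.12
position: [640.3, 66.0, 30.8]
ee_rot: [-0.401, 0.864, -0.273, 0.134]
contact_force: [-34.9, 5.9, 41.0]
gripper_width: 0.2
grasp_force: 26.5
```

```bash
python3 r.py -54
```

```text
27.1167 tcp [640.286  65.99   30.791] J [ 0.24   0.531 -0.802  1.884 -0.506 -2.768] w 0.22568507326351148
R [[-0.6430928232824248, -0.6193120417625525, 0.4504267038825945], [-0.7656784488515934, 0.529970060885722, -0.3645109703822398], [-0.012966634368939411, -0.5792964090106918, -0.815013826202022]]
spout box [-180.041   42.914  -97.346] tilt 35.41127098475563 scoop yaw -40.55492570602956
rotvec [-0.465 -0.065  0.268] F [-34.929   5.852  41.032]
toW [  20.536  -14.724 -145.521] toP0 [ 20.536 -14.724 -85.521] tocap [  7.088  -4.106 -28.031] tool stroke [-0.224  0.177  0.958] along 29.173566141056888 W-box [-110.259    0.002   30.791]
```

It is at the end stop (force jumped to 54 N). Easing off 2 mm and holding while the balls drop.

Request:
servo_tool(commands=[[[255,0.0005,-0.0004,-0.002,0,0,0],[255,0,0,0,0,0,0],[255,0,0,0,0,0,0],[255,0,0,0,0,0,0],[255,0,0,0,0,0,0],[255,0,0,0,0,0,0],[255,0,0,0,0,0,0],[255,0,0,0,0,0,0],[255,0,0,0,0,0,0],[255,0,0,0,0,0,0]]])

```text
clock: 27.95
position: [640.1, 66.0, 31.0]
ee_rot: [-0.4, 0.865, -0.272, 0.133]
contact_force: [-25.0, 4.8, 29.6]
gripper_width: 0.2
grasp_force: 18.8
```

Request:
servo_tool(commands=[[[255,0,0,0,0,0,0],[255,0,0,0,0,0,0],[255,0,0,0,0,0,0],[255,0,0,0,0,0,0],[255,0,0,0,0,0,0],[255,0,0,0,0,0,0],[255,0,0,0,0,0,0],[255,0,0,0,0,0,0],[255,0,0,0,0,0,0],[255,0,0,0,0,0,0]]])

```text
clock: 28.78
position: [640.1, 66.0, 31.0]
ee_rot: [-0.4, 0.865, -0.272, 0.133]
contact_force: [-24.1, 4.3, 29.8]
gripper_width: -0.1
grasp_force: 18.8
```

```bash
python3 - <<'E'
from q import *
from bench import cams
import cv2
print(s["contact_force"])
f=cams.get_image("top")["frame"]; g=cams.get_image("side")["frame"]
np.save("pics/top_in.npy",f)
q6=cv2.imread("pics/top0.png")
# brightness along the row where the balls lay (crop px -> image px)
pts=[(254.5,155),(264,147),(276,146.5),(287,149),(299,151),(307.5,152.5)]
t6=cv2.imread("pics/t6.png")[:, :440]
for (u,v) in pts:
    print((u,v),"now",cv2.getRectSubPix(f,(5,5),(u,v)).mean((0,1)).round(),"with balls",cv2.getRectSubPix(t6,(17,17),((u-225)*4,(v-80)*4)).mean((0,1)).round(),"empty",cv2.getRectSubPix(q6,(5,5),(u,v)).mean((0,1)).round())
# side: bin window bright blobs
w=g[215:255,365:440]; s0=cv2.imread("pics/side0.png")[215:255,365:440]
d=(w.astype(int)-s0).mean(2); print("side bin change: px brighter",(d>15).sum(),"max",d.max())
n,l,st,ce=cv2.connectedComponentsWithStats((d>15).astype(np.uint8)); print(st[1:,4],(ce[1:]+[365,215]).round())
E
```

```text
28.7833 tcp [640.076  66.039  31.012] J [ 0.242  0.531 -0.802  1.877 -0.504 -2.762] w -0.10469130771440803
R [[-0.6438453275722336, -0.6199612206405878, 0.44845432216139447], [-0.7650531450719169, 0.531194637763424, -0.3640411268345284], [-0.012525149858254564, -0.5774775681472114, -0.8163104672291119]]
spout box [-180.49    43.091  -96.942] tilt 35.28285524973709 scoop yaw -40.59060065969755
[-24.052   4.258  29.818]
(254.5, 155) now [73. 75. 75.] with balls [ 93.  98. 100.] empty [70. 72. 72.]
(264, 147) now [104. 107. 109.] with balls [121. 128. 130.] empty [69. 72. 71.]
(276, 146.5) now [104. 107. 109.] with balls [144. 152. 156.] empty [112. 116. 116.]
(287, 149) now [106. 109. 111.] with balls [146. 155. 158.] empty [112. 116. 116.]
(299, 151) now [171. 176. 180.] with balls [141. 149. 153.] empty [112. 116. 116.]
(307.5, 152.5) now [170. 175. 179.] with balls [152. 161. 164.] empty [113. 117. 117.]
side bin change: px brighter 4 max 17.0
[1 1 1 1] [[399. 233.]
 [390. 235.]
 [390. 237.]
 [400. 238.]]
```

```bash
python3 - <<'E'
from q import *
from bench import cams
import cv2
g=cams.get_image("side")["frame"]; s0=cv2.imread("pics/side0.png")
f=np.load("pics/top_in.npy")
print("top gray now, cols 248..320 step3, rows 126..172 step2")
G=cv2.cvtColor(f,cv2.COLOR_BGR2GRAY)
for v in range(124,174,3): print(v,*[f"{G[v,u]:3d}" for u in range(248,322,3)])
B=lambda x,y,z: BO+BR@np.array([x,y,z],float)
print("bin corners side", [proj(SIDE,B(*c)).round().tolist() for c in((-60,-80,10),(100,-80,10),(100,-80,85),(-60,-80,85))])
A=cv2.cvtColor(g,cv2.COLOR_BGR2GRAY).astype(int);C=cv2.cvtColor(s0,cv2.COLOR_BGR2GRAY).astype(int)
for v in range(205,256,3): print(v,*[f"{(A-C)[v,u]:3d}" for u in range(358,440,3)])
E
```

```text
28.8833 tcp [640.087  66.031  31.02 ] J [ 0.242  0.531 -0.802  1.877 -0.504 -2.762] w 0.23670818931169288
R [[-0.6438782946183771, -0.61991687049347, 0.44846829921067255], [-0.7650250770264458, 0.5312188018153928, -0.3640648515285422], [-0.012544849142636899, -0.5775029508802542, -0.8162922077813727]]
spout box [-180.472   43.087  -96.936] tilt 35.28466643686134 scoop yaw -40.59391367500936
top gray now, cols 248..320 step3, rows 126..172 step2
124 148  77  78  71  71  72  72  79 107 107 107 106 106 106 107 106 106 108 106 106 105 105 105 159  88
127 107  77  78  71  71  72  72  71 104 106 106 108 107 107 107 106 106 106 106 106 106 107 106 173  78
130  86  77  77  81  76  73  72  71 104 107 108 109 106 105 106 106 108 107 106 106 107 107 107 168  79
133  77  77  77  96  96 107 107 106  95 109 107 107 107 107 107 108 107 105 105 107 107 107 117 146  78
136  77  76  80  97  97 108 108 108 108 108 110 109 109 109 107 107 106 106 107 107 107 106 131  95  80
139  76  77  91  98  91 108 108 108 109 107 108 109 106 110 109 110 110 108 108 106 106 105 158  84  82
142  77  77  94  98 101 107
[... 2470 characters left out ...]
 -14
238  -9  -8  -8  -9 -12 -14  -9 -11 -10  12 -16   9   9  14  17  -2  -9 -12 -11  -7  -4 -12  -7 -11 -12  -6 -14 -18
241   2  -5  -4  -6 -12  -8 -19 -13 -14 -12   9   7  11   7   9   9  -4  -9  -6 -14  -9  -6  -9 -12 -10 -10 -11 -10
244  -9 -10  -8 -11 -13  -7  -9 -13  -7  -9  -6   9   6   4  10   3   9  -7 -12 -11 -10 -11  -9 -12 -11 -13 -10 -11
247 -13  -7 -14 -11  -9  -9  -9  -5  -9 -10  -6  12  13   5   2 -13 -15 -11 -10  -6  -9  -7  -9 -11  -8  -7 -10 -12
250  -8  -6  -9  -9 -10  -7 -10  -8  -7 -10  -5 -10 -13  -7 -10  -9  -8  -6 -14 -12 -13  -8 -12 -11 -17 -10  -4  -8
253 -12  -7 -11  -6  -4  -8  -9  -7 -10 -10 -12 -13  -7  -8 -14 -10  -7  -8  -8 -11  -7 -11  -7  -5  -8  -8 -10 -11
```

The hopper shows only uniform steel and a sunlit patch, with no ball shading, so the balls have dropped. Releasing the plunger along its stroke.

Request:
servo_tool(commands=[[[255,0.0011,-0.0009,-0.0048,0,0,0],[255,0.0011,-0.0009,-0.0048,0,0,0],[255,0.0011,-0.0009,-0.0048,0,0,0],[255,0.0011,-0.0009,-0.0048,0,0,0],[255,0.0011,-0.0009,-0.0048,0,0,0],[255,0.0011,-0.0009,-0.0048,0,0,0],[255,0.0011,-0.0009,-0.0048,0,0,0],[255,0.0022,-0.0018,-0.0096,0,0,0],[255,0.0022,-0.0018,-0.0096,0,0,0],[255,0.0022,-0.0018,-0.0096,0,0,0]]])

```text
clock: 29.77
position: [611.4, 70.6, 84.6]
ee_rot: [-0.399, 0.866, -0.27, 0.13]
contact_force: [-0.1, 1.0, 0.5]
gripper_width: 0.0
grasp_force: 0.0
```

Request:
servo_tool(commands=[[[255,0,0,-0.02,0,0,0],[255,0,0,-0.02,0,0,0],[255,0,0,-0.02,0,0,0],[255,0,0,-0.02,0,0,0],[255,0,0,-0.02,0,0,0],[255,0,0,0,0,0,0]]])

```text
clock: 30.27
position: [567.9, 109.8, 169.7]
ee_rot: [-0.4, 0.866, -0.27, 0.134]
contact_force: [-0.2, 0.4, -0.1]
gripper_width: -0.0
grasp_force: 0.0
```

```bash
python3 - <<'E'
from q import *
from bench import cams
import cv2
print(s["contact_force"])
f=cams.get_image("top")["frame"]; t0=cv2.imread("pics/top0.png")
G=cv2.cvtColor(f,cv2.COLOR_BGR2GRAY)
print("hopper gray")
for v in range(130,174,3): print(v,*[f"{G[v,u]:3d}" for u in range(248,322,3)])
# dark cap blob vs start
for im in (t0,f):
    m=(im.max(2)<45).astype(np.uint8); m[:185]=0;m[215:]=0;m[:,:255]=0;m[:,295:]=0
    print("cap dark px",m.sum(),np.argwhere(m).mean(0)[::-1] if m.sum() else None)
g=cams.get_image("side")["frame"]; s0=cv2.imread("pics/side0.png")
for im in (s0,g):
    m=(im.max(2)<45).astype(np.uint8); m[:205]=0;m[245:]=0;m[:,:325]=0;m[:,362:]=0
    print("side cap",m.sum(),np.argwhere(m).mean(0)[::-1] if m.sum() else None)
A=cv2.cvtColor(g,cv2.COLOR_BGR2GRAY).astype(int)-cv2.cvtColor(s0,cv2.COLOR_BGR2GRAY)
for v in range(217,254,2): print(v,*[f"{A[v,u]:3d}" for u in range(364,440,3)])
E
```

```text
30.2667 tcp [567.93  109.825 169.743] J [ 0.608  0.26  -0.786  1.115 -0.661 -2.27 ] w -0.025702384345756873
R [[-0.6443347664678405, -0.6199784176972989, 0.44772700422287204], [-0.764570415504553, 0.5347021242202841, -0.35989681589243283], [-0.016272321777467125, -0.5742128524718599, -0.8185443247620137]]
spout box [-259.093   74.944   42.122] tilt 35.06066055741823 scoop yaw -40.77621911139123
[-0.22   0.417 -0.108]
hopper gray
130  85  75  76  76  73  71  70  69 101 104 106 105 104 104 104 104 106 105 104 104 104 105 105 165  76
133  76  76  76  78  78  78  80  82  89 108 105 104 105 105 105 105 105 102 103 104 106 104 114 143  77
136  75  75  75  78  78  78  77  77 119 124 124 122 118 111 106 105 105 105 105 104 105 104 129  93  78
139  75  75  82  78  78  77  77  76 120 123 124 123 123 123 124 122 121 116 111 105 104 103 156  81  80
142  75  75  77  78  77  77  77  78 126 125 123 121 120 122 122 122 122 122 122 122 123 121 166  75  82
145  75  76  77  78  78  77  78  80 123 123 123 123 124 125 124 123 122 121 122 122 122 122 166  75  93
148  75  76  75  78  77  76  77  87 124 124
[... 2374 characters left out ...]
 -11  -6  -9  -6 -10 -10 -10 -11 -10  -8 -14 -11 -15
243 -13 -10 -10 -11 -11  -8  -9 -14 -13 -10  -4 -10 -13 -14 -10 -12 -12 -12 -14 -13  -9  -6 -11 -10  -7 -10
245 -12 -13 -10  -7  -9 -12 -11 -12  -8  -6 -11 -11 -13 -14  -8 -16 -13 -10  -9 -13  -8 -15 -12 -13  -9 -10
247 -13 -12  -8 -10 -11  -8 -12 -12  -6 -11  -9 -15 -17 -10 -11 -10 -12  -6 -12 -11  -8 -14  -7 -11  -9 -12
249 -11 -12 -10  -7 -15 -13 -13 -15 -13 -14 -15 -14 -15 -12 -17 -12 -11 -13  -8  -9 -14 -13  -7 -15 -14 -12
251 -10 -12 -10 -11 -10 -11 -11 -13  -8 -11 -10  -9 -11 -10 -10 -10 -10 -12 -16 -13 -14  -7  -8 -10 -10  -5
253  -8  -6 -10 -10 -12 -11 -13  -7  -9 -12  -8  -8 -14 -10 -14  -7  -9  -7  -8  -7  -7  -9 -12  -7 -14 -11
```

The hopper is empty (uniform steel), the cap is back at its starting pixels, and the robot is clear of everything.

```bash
python3 -c "
from bench import ticket
print(ticket.job_done())"
```

```text
the job is handed in; nothing more can be done
None
```

The job is handed in at about 30 s on the robot's clock, with no verdict returned: the balls were poured and dropped through the trapdoor, the empty scoop stands released in the rinse tray, and the plunger is back out; I infer that all six balls are in the bin from the empty hopper, since I could not see them through the bin walls.

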